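Lengthen the inspection lamp's telescoping arm by one hole

TASK

Lengthen the telescoping lamp arm by one hole, so that the lamp hangs over the flange's bolt hole: squeeze the two opposite snap buttons flush and slowly slide the outer tube away from the stand until both buttons snap fully out in the next pair of holes, those in the dark steel clip. The clip was set by hand, so feel for the stop, and be gentle: do not wrench the tube against its buttons or crush its thin wall. Then let go, and leave the things lying around where they are.

Things in the scene. Friction and masses are not known exactly. Their poses are not given: they have to be found in the camera images.
- stand: Fixed steel base (60 x 50 x 55 mm), column and clamp. Origin: centre of its underside, on the table. A fixed square inner tube (25 mm) runs level from it along its +y, axis 130 mm above the table, to y = 225 mm, with the two snap buttons at y = 190 mm. Nothing within 100 mm of the buttons is higher than 155 mm.
- sleeve: Sliding square aluminium outer tube, 30 x 30 mm, 2 mm wall, 220 mm long, round the inner tube, lamp at its far end. Origin: centre of its open mouth (end nearest the stand), on the axis; +y runs along it away from the stand, the way it lengthens. Both upright sides have 14 mm square holes 120 and 160 mm from the mouth. The wall bears 70 N from the fingers (both added up): pinch with 20 to 25 N each.
- first_holes (a point): On the tube axis between the outer tube's holes 120 mm from its mouth, where the buttons stand at the start (mouth 70 mm from the stand's origin along y, 1 mm of play). With the buttons held flush the tube takes 10 to 18 N along it to start, as the hole edges drive the domes in; then it drags steadily with 6 to 10 N, the buttons under the wall.
- clip_middle (a point): Point on the tube axis 70 mm from the mouth, moving with the tube. Here a dark steel clip (52 mm long, 1 mm proud) on the tube has the next pair of 14 mm holes; it was clamped by hand, up to 9 mm to either side, differently each time and not measured: the tube slides 41 to 59 mm. At its holes the domes snap out (drag dips), then the tube stops hard: arrive at 12 mm/s or less. Keep these holes free.
- button_near: Spring button on the robot's side (-x of the stand) of the inner tube: steel pin, 12 mm diameter, hemispherical end. Origin: tip of the dome, at the tube's mid-height. Out, the tip is 5 mm proud of the outer tube (20 mm from the axis); flush it is 15 mm from it, taking 3 N. It moves only across the tube and locks while over 4 mm proud. The hole's edge must not load it with over 10 N.
- button_far: The same button on the opposite side (+x of the stand), exactly facing it, 40 mm over the two tips when out, 30 mm when flush. Its own spring, its own 10 N limit.
- lamp (a point): Centre of the underside of the lamp head (60 mm diameter, 75 mm tall, 250 mm from the outer tube's mouth) on the far end of the outer tube, 75 mm above the table; it moves with the tube.
- flange: Rusty pipe flange, 220 mm diameter, 35 mm thick with a 75 mm high hub, fixed under the lamp. Origin: centre of its underside. The lamp hangs about over one of its eight bolt holes once the arm is one hole longer.
- glue_stick: Bystander: white glue stick, 26 mm diameter, 90 mm tall, upright; origin under its foot.
- sample_tube: Bystander: grey conical sample tube, 35 mm diameter, 105 mm tall, standing on the flange; origin under its foot.
- nut: Bystander: steel nut, 36 mm wide, 16 mm high, on the table beside the arm; origin under its centre.
- bolt: Bystander: steel bolt standing on its head, 36 mm wide, 65 mm tall, beside the arm; origin under its head.
- wrench: Bystander: wrench lying on the robot's side of the arm; origin under its middle.
- brush: Bystander: brush lying behind the stand; origin under its middle.
- paste_jar: Bystander: white jar, 56 mm diameter, 50 mm tall, beyond the arm; origin under its foot.

How it is judged:
On the way, in this order (a step that is already met when the one before it is completed fails the run):
1. both buttons are pressed flush with the tube's sides (less than 1.8 mm proud) (x of button_near in the frame of stand above -0.0168 m and x of button_far in the frame of stand below 0.0168 m), for 0.05 s.
2. the outer tube is one hole further out with both buttons snapped out (y of sleeve in the frame of stand between 0.1095 and 0.1305 m and x of button_near in the frame of stand below -0.0185 m and x of button_far in the frame of stand above 0.0185 m), for 0.1 s.
At the end, for the whole second after the job is handed in: The outer tube rests one hole further out than at the start (its mouth 109.5 to 130.5 mm from the stand's origin along the tube, wherever the clip's holes are), at rest, and both buttons stand out of the clip's holes by more than 3.5 mm of their 5 mm (all of step 2 and linear speed of sleeve below 0.005 m/s); the robot touches nothing.
It fails at once if the tube is wrenched against a snap button (more than 10 N between a button and the edge of its hole) (contact force between any of button_near, button_far and sleeve above 10 N).
It fails at once if the thin outer tube is crushed (more than 70 N from the fingers) (contact force between the fingers and sleeve above 70 N).
It fails at once if a bystander is shifted by more than 15 mm (distance of any of glue_stick, sample_tube, nut, bolt, wrench, brush, paste_jar from where it was at the start of the episode above 0.015 m).
It also fails if it takes over 54 s, if anything falls off the work surface, if the arm or the gripper's body presses on something with over 40 N, if the wrist force passes 120 N, or if a joint passes its speed limit or range.

ROBOT

A 6-joint arm with a two-finger parallel gripper is mounted at the origin on the work surface. World frame = base frame: x ahead of the robot, y to its left, z up, the work surface at z = 0. Lengths are in m, angles in rad, forces in N, time in s.
With the tool pointing down it reaches from about 0.35 to 0.775 m from the base axis. Payload 7.3 kg.
Tool frame: the origin (TCP) lies between the finger pads; the fingertips stand 8 mm ahead of it and the grasp point (between the pads) lies 11 mm behind it (robot.nose_length is the distance from the TCP to the fingertips, in m); z points along the fingers, y is the line along which they close (so a half turn about z gives the same grasp; the last joint's range is limited). The gripper opens to 92 mm and grips with 3 to 60 N. Pads are 19 mm wide; open, the fingers measure 130 mm over their backs; the gripper's body (75 mm by 190 mm) begins 47 mm behind the grasp point.
Start: joints at [1.049, 0.342, 1.524, -0, 1.275, -0.146], TCP at [0.193, 0.488, 0.235] pointing down, gripper open.
Joint ranges: [-2.53, 2.53], [-0.77, 2.02], [0.04, 2.7], [-1, 4.14], [0.28, 2.66], [-3.11, 3.11]. Speed limits (rad/s): [2.57, 2.57, 3.14, 3.14, 3.14, 3.14].

INTERFACE

Orientations are given as [roll, pitch, yaw] about the fixed x, y, z axes, in that order (R = Rz(yaw) Ry(pitch) Rx(roll)).
In Python, from cell import robot gives the robot as it stands. The module is installed in compiled form; this text tells all that it offers.
- The arm moves only by the shell command python3 -m jog 'ROWS' [FORCE]. ROWS is JSON, a list that holds one entry, the list of rows, each a list of 5 numbers: the gripper's target within -1 to 1 (fully open at 1, half-way at 0, shut at -1), then the shift along the tool's x, y, z in m, then the turn about the tool's z in rad. A call has 1 to 5 rows; each row is the pose to reach, as a shift and turn from the pose commanded when the call began, along the tool's axes at that moment; what a row does not reach only later rows make up. A row lasts 1/12 s, in which the tool goes at most 41.7 mm and 7.16 degrees, less where a joint would pass 70% of its speed; a pose out of reach is approached as far as the arm can. A call with a gripper value outside its range is refused whole. The fingers move at their own pace and stop on an object; FORCE is the grip in N (left out, the last holds). Time passes only in rows, so rows that repeat a pose let the fingers close. It gives the time, the measured TCP pose, the force, the opening and the grip force at its end, in the units of the state.
- robot.observe(): the state, without advancing time (a new reading comes with each control period).
- robot.read_camera(name): name is "scene" or "side" or "wrist"; returns the picture (400x640x3 uint8, red, green, blue); there is no depth.
- robot.camera_model(name): a dict with "camera_matrix" (3x3 intrinsics, pixels), "dist_coeffs" ([k1, k2, p1, p2, k3] as OpenCV has them; the pictures are not rectified), "position" and "attitude" of the camera in the world; the wrist camera has in their place "mount" (4x4, takes a point from camera to tool coordinates, whose origin is the TCP and whose axes are the flange's). Camera axes: x right, y down, z forward; pixel columns grow to the right and rows downward; lengths in m; the calibration is good to about 2 mm. A picture is of the moment at which its call begins: read the wrist's pose just before it. camera_model takes no time and is no camera call.
- robot.hand_in(): hands the job in; it is judged then, once.
The state is a dict: "time": time; "qpos": joint angles; "qvel": joint speeds; "joint_efforts": joint torques, N m; "tool_pos": TCP position; "tool_rot": TCP orientation; "contact_force": force on the tool from outside, world axes, zero at the start; "torque": the same for the moment, N m; "opening": finger opening in m; "grip_force": force on a finger pad.
Only numpy, scipy, OpenCV 4.12 (cv2) and the standard library are available. Lean on these libraries where they do the work, as an engineer would, in place of code of your own. Each camera call takes 0.05 s, during which the arm holds its last target. There are 200 camera calls.

## Working session

There is one attempt and no reset: what is moved stays moved. The work goes in short steps, Python scripts to look and compute and a shell command to move; the robot and the scene stay as the last step left them, time stands still between calls to the robot, and variables do not carry over. Pictures are saved under pics/ and viewed, at most 10 in all, crops included, and the job is handed in when it is done.

```bash
mkdir -p pics
python3 - <<'E'
from cell import robot
import cv2
s=robot.observe();print(s)
for n in("scene","side","wrist"):
    cv2.imwrite(f"pics/{n}0.png",robot.read_camera(n)[:,:,::-1]);print(n,robot.camera_model(n))
E
```

```text
{'time': 0.0, 'qpos': array([ 1.04899842e+00,  3.42719928e-01,  1.52501268e+00, -1.57592281e-05,
        1.27536969e+00, -1.45963676e-01]), 'qvel': array([-0.00053725, -0.00093245,  0.00225045, -0.00031958,  0.00020013,
       -0.00018869]), 'joint_efforts': array([-1.78121936e-03, -4.31237698e+01, -2.44224626e+01,  7.15595065e-02,
        5.59166784e-02, -1.71222337e-04]), 'tool_pos': array([0.19247246, 0.48803185, 0.23404791]), 'tool_rot': array([-3.14009687e+00, -2.04661867e-04,  2.76576287e+00]), 'contact_force': array([-0.57196722, -1.32316363,  0.07142494]), 'torque': array([ 0.02193911,  0.00700294, -0.00132879]), 'grip_force': 0.0, 'opening': 0.09171137646142939}
scene {'camera_matrix': array([[387.59296117,   0.        , 322.5069535 ],
       [  0.        , 387.59296117, 193.63752888],
       [  0.        ,   0.        ,   1.        ]]), 'dist_coeffs': array([-0.03178492,  0.        ,  0.        ,  0.        ,  0.        ]), 'position': array([1.10580923, 0.58591657, 0.67456732]), 'attitude': array([-2.20501148, -0.00884754,  2.43294114])}
side {'camera_matrix': array([[471.
[... 270 characters left out ...]
81493,  0.79607488]), 'attitude': array([-2.32034205,  0.0036166 , -0.07663866])}
wrist {'camera_matrix': array([[301.21146817,   0.        , 317.63094148],
       [  0.        , 301.21146817, 199.57333021],
       [  0.        ,   0.        ,   1.        ]]), 'dist_coeffs': array([-0.05901544,  0.        ,  0.        ,  0.        ,  0.        ]), 'mount': array([[-5.20007214e-04, -9.65392073e-01, -2.60802366e-01,
         7.01361594e-02],
       [ 9.99999860e-01, -5.27208166e-04, -4.23483739e-05,
        -1.25348153e-03],
       [-9.66143528e-05, -2.60802352e-01,  9.65392212e-01,
        -1.49075829e-01],
       [ 0.00000000e+00,  0.00000000e+00,  0.00000000e+00,
         1.00000000e+00]])}
```

View pics/scene0.png

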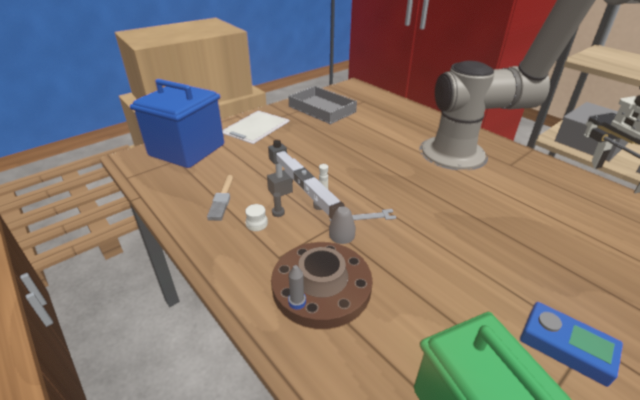

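View pics/side0.png

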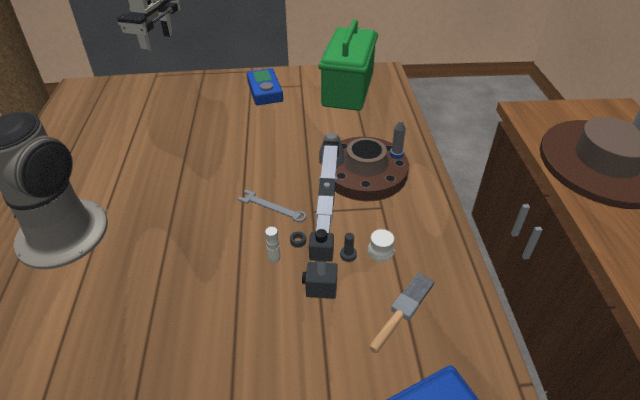

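View pics/wrist0.png

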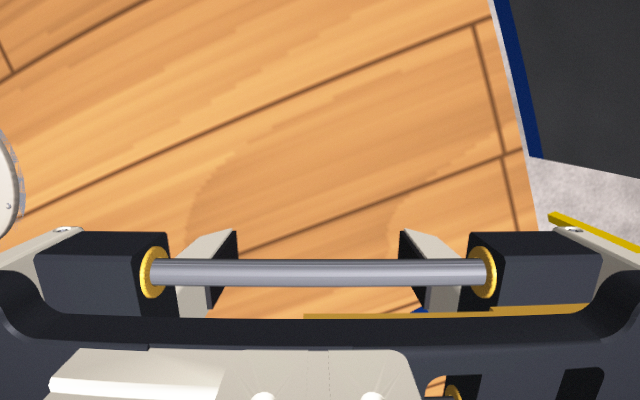

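Run:
```python
import cv2,numpy as np
a=cv2.imread("pics/scene0.png")[130:260,240:370];b=cv2.imread("pics/side0.png")[120:305,270:400]
a=cv2.resize(a,None,fx=4.5,fy=4.5,interpolation=2)[:,:500];b=cv2.resize(b,None,fx=3.2,fy=3.2,interpolation=2)[:,:300]
c=np.zeros((600,800,3),np.uint8);c[:a.shape[0],:500]=a;c[:b.shape[0],500:]=b
cv2.imwrite("pics/crop0.png",c)
```

```text
(no output)
```

View pics/crop0.png

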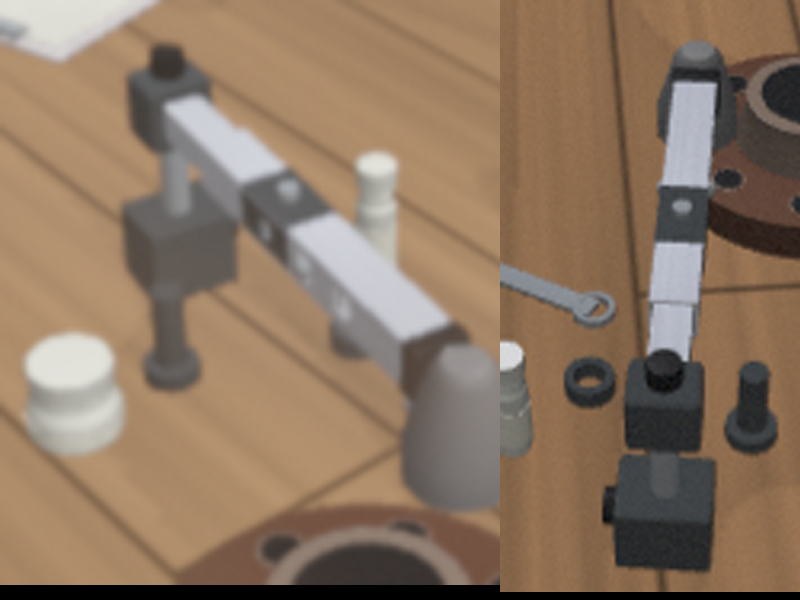

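```bash
cat > h.py <<'E'
from cell import robot
import cv2,numpy as np
from scipy.spatial.transform import Rotation as R
def pose(n,st=None):
    m=robot.camera_model(n)
    if 'mount' in m:
        T=np.eye(4);T[:3,:3]=R.from_euler('xyz',st['tool_rot']).as_matrix();T[:3,3]=st['tool_pos']
        T=T@m['mount'];return m,T[:3,:3],T[:3,3]
    return m,R.from_euler('xyz',m['attitude']).as_matrix(),m['position']
def ray(n,px,z,st=None):
    m,A,p=pose(n,st)
    u=cv2.undistortPoints(np.array([[px]],float),m['camera_matrix'],m['dist_coeffs'])[0,0]
    d=A@np.array([u[0],u[1],1]);return p+d*(z-p[2])/d[2]
def proj(n,X,st=None):
    m,A,p=pose(n,st)
    return cv2.projectPoints((np.atleast_2d(X)-p)@A,np.zeros(3),np.zeros(3),m['camera_matrix'],m['dist_coeffs'])[0][:,0]
E
python3 - <<'E'
from h import *
S=lambda u,v:(270+(u-500)/3.2,120+v/3.2)
C=lambda u,v:(240+u/4.5,130+v/4.5)
for k,p,z in[("mouthL",(652,302),.145),("mouthR",(698,302),.145),("clipfarL",(660,187),.146),("clipfarR",(708,189),.146),("clipnearL",(655,241),.146),("clipnearR",(703,243),.146),("endL",(672,84),.145),("endR",(716,84),.145)]:
    print("side",k,ray("side",S(*p),z).round(4))
for k,p,z in[("clipnear+x",(245,186),.146),("clipfar+x",(290,235),.146),("clipfar-x",(330,208),.146),("end+x",(403,345),.145),("end-x",(447,322),.145),("mouth-x",(240,128),.145)]:
    print("scene",k,ray("scene",C(*p),z).round(4))
for k,p in[("stand",(615,560)),("standR",(712,568))]: print(k,ray("side",S(*p),0).round(4))
E
```

```text
side mouthL [ 0.5915 -0.1277  0.145 ]
side mouthR [ 0.6191 -0.13    0.145 ]
side clipfarL [ 0.6041 -0.0248  0.146 ]
side clipfarR [ 0.6352 -0.0293  0.146 ]
side clipnearL [ 0.5971 -0.0756  0.146 ]
side clipnearR [ 0.627  -0.0799  0.146 ]
side endL [0.6211 0.0855 0.145 ]
side endR [0.6521 0.083  0.145 ]
scene clipnear+x [ 0.6272 -0.0728  0.146 ]
scene clipfar+x [ 0.6378 -0.0194  0.146 ]
scene clipfar-x [ 0.605  -0.0257  0.146 ]
scene end+x [0.6533 0.0892 0.145 ]
scene end-x [0.6242 0.0894 0.145 ]
scene mouth-x [ 0.5909 -0.1254  0.145 ]
stand [ 0.561 -0.211 -0.   ]
standR [ 0.6212 -0.2218  0.    ]
```

The side and scene views agree. The mouth is near (0.606,-0.128), the tube runs about 8° off +y, the buttons are near (0.6225,-0.010), and the clip is about 75–78 mm from the mouth. Moving over the buttons now.

```bash
python3 -m jog '[[[1,-0.036,-0.019,0,0],[1,-0.072,-0.038,0,0],[1,-0.108,-0.057,0,0],[1,-0.144,-0.076,0,0],[1,-0.18,-0.095,0,0]]]'
python3 -m jog '[[[1,-0.036,-0.019,0,0],[1,-0.072,-0.038,0,0],[1,-0.108,-0.057,0,0],[1,-0.144,-0.076,0,0],[1,-0.18,-0.095,0,0]]]'
python3 -m jog '[[[1,-0.036,-0.019,0,0],[1,-0.072,-0.038,0,0],[1,-0.108,-0.057,0,0],[1,-0.144,-0.076,0,0],[1,-0.18,-0.095,0,0]]]'
python3 -m jog '[[[1,0,0,0,0.12],[1,0,0,0,0.24],[1,0,0,0,0.36],[1,0,0,0,0.48],[1,0,0,0,0.6]]]'
python3 -m jog '[[[1,0,0,0,0.12],[1,0,0,0,0.24],[1,0,0,0,0.36],[1,0,0,0,0.48],[1,0,0,0,0.6]]]'
python3 -m jog '[[[1,0,0,0,0.12],[1,0,0,0,0.14],[1,0,0,0,0.14]]]'
```

```text
time: 0.57
tool_pos: [0.3259, 0.3324, 0.2346]
tool_rot: [-3.141, -0.0, 2.766]
contact_force: [1.3, 0.3, -0.2]
opening: 0.092
grip_force: 0.0
time: 0.98
tool_pos: [0.4587, 0.1777, 0.2347]
tool_rot: [3.142, -0.0, 2.766]
contact_force: [0.4, 0.3, 0.3]
opening: 0.092
grip_force: 0.0
time: 1.4
tool_pos: [0.5912, 0.0233, 0.2344]
tool_rot: [3.142, -0.001, 2.766]
contact_force: [0.7, 1.2, -0.5]
opening: 0.0916
grip_force: 0.0
time: 1.82
tool_pos: [0.5903, 0.0249, 0.2342]
tool_rot: [-3.141, -0.001, 2.159]
contact_force: [0.4, 0.4, -0.1]
opening: 0.0917
grip_force: 0.0
time: 2.23
tool_pos: [0.5902, 0.0251, 0.2343]
tool_rot: [-3.141, -0.0, 1.56]
contact_force: [-0.3, 0.2, -0.4]
opening: 0.0922
grip_force: 0.0
time: 2.48
tool_pos: [0.5903, 0.0251, 0.2344]
tool_rot: [-3.141, -0.0, 1.428]
contact_force: [0.3, 0.3, 0.5]
opening: 0.0916
grip_force: 0.0
```

```bash
python3 -m jog '[[[1,-0.015,0.018,0,0],[1,-0.03,0.037,0,0],[1,-0.03,0.037,0,0]]]'
python3 - <<'E'
from h import *
s=robot.observe();print(s['tool_pos'],s['tool_rot']);np.save('s1.npy',s,allow_pickle=True)
cv2.imwrite("pics/wrist1.png",robot.read_camera("wrist")[:,:,::-1])
u=np.array([.145,.9894,0])
P=[np.array([.6055,-.1285,.145])+u*d for d in(0,44,70,96,120,160,220)] if 0 else [np.array([.6055,-.1285,.145])+u*d/1000 for d in(0,44,70,96,120,160,220)]
print(proj("wrist",P,s).round())
E
```

```text
time: 2.73
tool_pos: [0.6246, -0.0128, 0.2342]
tool_rot: [3.14, 0.001, 1.427]
contact_force: [-0.8, -0.2, -1.1]
opening: 0.0917
grip_force: 0.0
[ 0.62457865 -0.01282312  0.23419141] [3.14024769e+00 1.16493375e-03 1.42725019e+00]
[[316. 325.]
 [315. 284.]
 [315. 257.]
 [315. 229.]
 [315. 201.]
 [315. 153.]
 [315.  72.]]
```

View pics/wrist1.png

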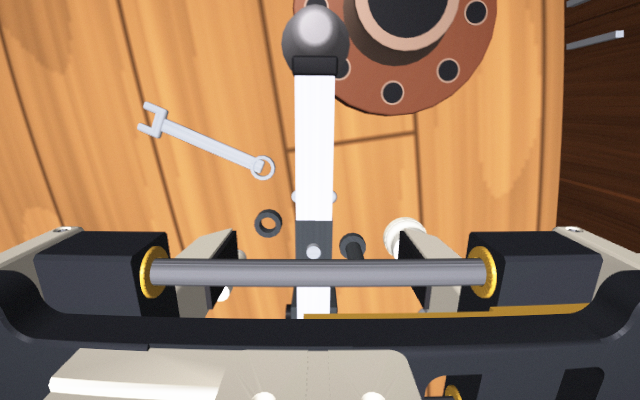

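Buttons show at (294,197) and (334,197), the clip's far edge is at row 221 and the tube's end at row 73.

Run:
```python
from h import *
s=np.load('s1.npy',allow_pickle=True).item()
for k,p,z in[("bn",(294,197),.13),("bf",(334.5,197),.13),("clipfar",(314,221),.146),("end",(315,73),.145)]: print(k,ray("wrist",p,z,s).round(4))
im=cv2.imread("pics/wrist1.png").astype(int).sum(2)
A=[]
for r in range(85,186,10):
    w=np.where((im[r,270:360]>700))[0]+270
    a=(ray("wrist",(w[0]-.5,r),.145,s)+ray("wrist",(w[-1]+.5,r),.145,s))/2;A.append(a);print(r,w[0],w[-1],a.round(4))
A=np.array(A);f=np.polyfit(A[:,1],A[:,0],1);print(f,np.arctan(f[0]),np.polyval(f,-.01))
```

```text
bn [ 0.6044 -0.0072  0.13  ]
bf [ 0.6392 -0.0123  0.13  ]
clipfar [ 0.6193 -0.026   0.146 ]
end [0.637  0.0882 0.145 ]
85 295 334 [0.6354 0.0799 0.145 ]
95 295 333 [0.6339 0.0728 0.145 ]
105 295 333 [0.6329 0.0656 0.145 ]
115 295 333 [0.6318 0.0583 0.145 ]
125 295 333 [0.6307 0.0509 0.145 ]
135 295 333 [0.6296 0.0434 0.145 ]
145 295 332 [0.6281 0.0358 0.145 ]
155 295 332 [0.6269 0.0281 0.145 ]
165 295 332 [0.6258 0.0202 0.145 ]
175 296 332 [0.625  0.0122 0.145 ]
185 296 332 [0.6238 0.0041 0.145 ]
[0.15302534 0.62287768] 0.15184739496605668 0.6213474315826212
```

```bash
python3 -m jog '[[[1,0.0026,-0.0032,0.03,0.008],[1,0.0026,-0.0032,0.06,0.008],[1,0.0026,-0.0032,0.085,0.008],[1,0.0026,-0.0032,0.105,0.008],[1,0.0026,-0.0032,0.115,0.008]]]'
python3 -m jog '[[[0.05,0,0,0,0],[0.05,0,0,0,0],[0.05,0,0,0,0],[0.05,0,0,0,0],[0.05,0,0,0,0]]]' 3
```

```text
time: 3.2
tool_pos: [0.6178, -0.006, 0.1168]
tool_rot: [-3.136, -0.0, 1.42]
contact_force: [0.2, 0.1, 0.1]
opening: 0.0915
grip_force: 0.0
time: 3.62
tool_pos: [0.6205, -0.007, 0.1212]
tool_rot: [3.139, -0.0, 1.418]
contact_force: [-0.1, 0.7, 0.5]
opening: 0.0632
grip_force: 0.0
```

```bash
python3 -m jog '[[[0.0,0,0,0,0],[0.0,0,0,0,0],[0.0,0,0,0,0],[0.0,0,0,0,0],[0.0,0,0,0,0]]]' 3
python3 - <<'E'
from h import *
s=robot.observe();print(s['tool_pos'],s['opening'])
cv2.imwrite("pics/wrist2.png",robot.read_camera("wrist")[:,:,::-1])
E
```

```text
time: 4.03
tool_pos: [0.6199, -0.0069, 0.1197]
tool_rot: [-3.142, -0.0, 1.418]
contact_force: [-0.1, 1.1, 0.2]
opening: 0.0457
grip_force: 0.0
[ 0.61986426 -0.00689852  0.11973161] 0.04570078065432697
```

View pics/wrist2.png

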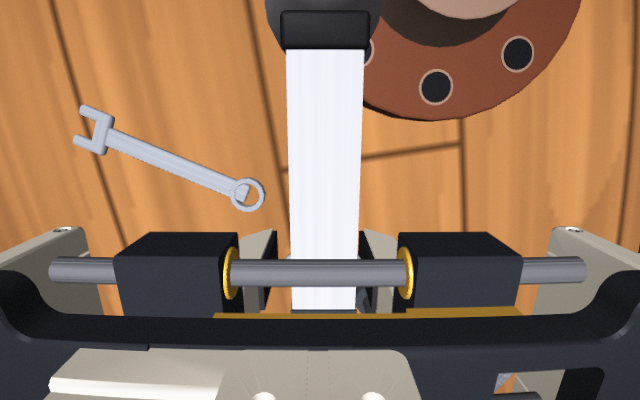

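The fingers straddle the tube 2–3 mm off centre (tube 290–358, fingers 277/360). I'll correct this and re-measure from the tube end (row 48) and clip edge (row 310).

```bash
python3 - <<'E'
from h import *
s=robot.observe();m,A,p=pose("wrist",s)
print(ray("wrist",(325,48.5),.145,s),ray("wrist",(324,310),.146,s))
E
python3 -m jog '[[[0.0,-0.0026,0.0023,0,0],[0.0,-0.0026,0.0023,0,0],[0.0,-0.0026,0.0023,0,0]]]' 3
python3 - <<'E'
from h import *
s=robot.observe();print(s['tool_pos'],s['opening'])
im=robot.read_camera("wrist");g=im.astype(int).sum(2)
print([(r,g[r,324]) for r in range(40,58,1)])
print([(r,g[r,322]) for r in range(302,318)])
w=np.where(g[150,270:380]>600)[0]+270;print(w[0],w[-1])
E
```

```text
[0.63683954 0.08653417 0.145     ] [ 0.61972115 -0.02546822  0.146     ]
time: 4.33
tool_pos: [0.6219, -0.0101, 0.1197]
tool_rot: [3.142, -0.0, 1.418]
contact_force: [0.1, -0.1, -0.5]
opening: 0.0458
grip_force: 0.0
[ 0.62187794 -0.01006392  0.11966502] 0.04580548317061688
[(40, np.int64(43)), (41, np.int64(377)), (42, np.int64(736)), (43, np.int64(736)), (44, np.int64(736)), (45, np.int64(735)), (46, np.int64(738)), (47, np.int64(735)), (48, np.int64(736)), (49, np.int64(737)), (50, np.int64(737)), (51, np.int64(737)), (52, np.int64(737)), (53, np.int64(736)), (54, np.int64(738)), (55, np.int64(738)), (56, np.int64(738)), (57, np.int64(738))]
[(302, np.int64(746)), (303, np.int64(746)), (304, np.int64(581)), (305, np.int64(216)), (306, np.int64(223)), (307, np.int64(244)), (308, np.int64(243)), (309, np.int64(245)), (310, np.int64(247)), (311, np.int64(247)), (312, np.int64(246)), (313, np.int64(277)), (314, np.int64(307)), (315, np.int64(315)), (316, np.int64(309)), (317, np.int64(315))]
282 354
```

```bash
python3 -m jog '[[[-1,0,0,0,0],[-1,0,0,0,0],[-1,0,0,0,0],[-1,0,0,0,0],[-1,0,0,0,0]]]' 8
python3 -m jog '[[[-1,0,0,0,0],[-1,0,0,0,0],[-1,0,0,0,0],[-1,0,0,0,0],[-1,0,0,0,0]]]' 8
```

```text
time: 4.8
tool_pos: [0.6221, -0.0099, 0.1197]
tool_rot: [3.141, -0.0, 1.418]
contact_force: [2.6, -1.3, -2.2]
opening: 0.0298
grip_force: 8.0
time: 5.22
tool_pos: [0.6221, -0.0099, 0.1197]
tool_rot: [3.141, -0.0, 1.418]
contact_force: [5.6, -1.0, -3.1]
opening: 0.0302
grip_force: 8.0
```

```bash
python3 -m jog '[[[-1,0,0.0003,0,0],[-1,0,0.0003,0,0],[-1,0,0.0003,0,0],[-1,0,0.0003,0,0],[-1,0,0.0003,0,0]]]' 22
python3 -m jog '[[[-1,0.0005,0,0,0],[-1,0.001,0,0,0],[-1,0.0015,0,0,0],[-1,0.002,0,0,0],[-1,0.0025,0,0,0]]]'
```

```text
time: 5.63
tool_pos: [0.6221, -0.0099, 0.1197]
tool_rot: [3.141, -0.0, 1.418]
contact_force: [4.7, -0.8, -3.3]
opening: 0.0298
grip_force: 22.0
time: 6.05
tool_pos: [0.6222, -0.0097, 0.1197]
tool_rot: [-3.141, 0.003, 1.417]
contact_force: [2.0, -10.8, -3.9]
opening: 0.0298
grip_force: 22.0
```

```bash
python3 -m jog '[[[-1,0.0005,0,0,0],[-1,0.001,0,0,0],[-1,0.0015,0,0,0],[-1,0.002,0,0,0],[-1,0.0025,0,0,0]]]'
python3 -m jog '[[[-1,0.0005,0,0,0],[-1,0.001,0,0,0],[-1,0.0015,0,0,0],[-1,0.002,0,0,0],[-1,0.0025,0,0,0]]]'
```

```text
time: 6.47
tool_pos: [0.6225, -0.0076, 0.1197]
tool_rot: [-3.141, 0.004, 1.417]
contact_force: [1.6, -11.2, -2.3]
opening: 0.0297
grip_force: 22.0
time: 6.88
tool_pos: [0.6228, -0.0059, 0.1197]
tool_rot: [-3.141, 0.005, 1.417]
contact_force: [1.4, -16.1, -2.3]
opening: 0.03
grip_force: 22.0
```

```bash
python3 -m jog '[[[-1,0.0005,0,0,0],[-1,0.001,0,0,0],[-1,0.0015,0,0,0],[-1,0.002,0,0,0],[-1,0.0025,0,0,0]]]'
python3 -m jog '[[[-1,0.0005,0,0,0],[-1,0.001,0,0,0],[-1,0.0015,0,0,0],[-1,0.002,0,0,0],[-1,0.0025,0,0,0]]]'
python3 -m jog '[[[-1,0.0005,0,0,0],[-1,0.001,0,0,0],[-1,0.0015,0,0,0],[-1,0.002,0,0,0],[-1,0.0025,0,0,0]]]'
```

```text
time: 7.3
tool_pos: [0.6229, -0.005, 0.1197]
tool_rot: [-3.141, 0.007, 1.417]
contact_force: [-0.5, -20.7, -2.6]
opening: 0.0302
grip_force: 22.0
time: 7.72
tool_pos: [0.6235, -0.0008, 0.1197]
tool_rot: [-3.141, 0.004, 1.417]
contact_force: [2.0, -11.4, -3.3]
opening: 0.0302
grip_force: 22.0
time: 8.13
tool_pos: [0.624, 0.0023, 0.1197]
tool_rot: [-3.141, 0.004, 1.417]
contact_force: [2.8, -11.4, -2.3]
opening: 0.0301
grip_force: 22.0
```

```bash
cat > e.py <<'E'
from h import *
g=robot.read_camera("wrist").astype(int).sum(2)
c=g[20:80,318];print("end row",20+np.argmax(c>377),"clip row",290+np.argmax(g[290:330,318]<400))
E
python3 e.py
python3 -m jog '[[[-1,0.0008,0,0,0],[-1,0.0016,0,0,0],[-1,0.0024,0,0,0],[-1,0.0032,0,0,0],[-1,0.004,0,0,0]]]'
python3 -m jog '[[[-1,0.0008,0,0,0],[-1,0.0016,0,0,0],[-1,0.0024,0,0,0],[-1,0.0032,0,0,0],[-1,0.004,0,0,0]]]';python3 e.py
```

```text
end row 42 clip row 306
time: 8.6
tool_pos: [0.6246, 0.006, 0.1197]
tool_rot: [-3.141, 0.004, 1.417]
contact_force: [2.1, -10.1, -3.6]
opening: 0.0298
grip_force: 22.0
time: 9.02
tool_pos: [0.6252, 0.0099, 0.1197]
tool_rot: [-3.141, 0.004, 1.417]
contact_force: [2.3, -10.9, -2.6]
opening: 0.0296
grip_force: 22.0
end row 42 clip row 306
```

```bash
for i in 1 2 3; do python3 -m jog '[[[-1,0.0008,0,0,0],[-1,0.0016,0,0,0],[-1,0.0024,0,0,0],[-1,0.0032,0,0,0],[-1,0.004,0,0,0]]]'; done; python3 -m jog '[[[-1,0.0005,0,0,0],[-1,0.001,0,0,0],[-1,0.0015,0,0,0],[-1,0.002,0,0,0],[-1,0.0025,0,0,0]]]';python3 e.py
```

```text
time: 9.48
tool_pos: [0.6258, 0.0139, 0.1197]
tool_rot: [-3.141, 0.004, 1.417]
contact_force: [2.2, -11.7, -3.2]
opening: 0.0302
grip_force: 22.0
time: 9.9
tool_pos: [0.6264, 0.0178, 0.1197]
tool_rot: [-3.141, 0.004, 1.417]
contact_force: [1.7, -12.1, -2.6]
opening: 0.0301
grip_force: 22.0
time: 10.32
tool_pos: [0.627, 0.0218, 0.1197]
tool_rot: [-3.141, 0.004, 1.417]
contact_force: [1.4, -11.5, -2.1]
opening: 0.0299
grip_force: 22.0
time: 10.73
tool_pos: [0.6274, 0.0243, 0.1197]
tool_rot: [-3.141, 0.004, 1.417]
contact_force: [2.7, -9.7, -1.9]
opening: 0.0295
grip_force: 22.0
end row 42 clip row 306
```

```bash
for i in 1 2; do python3 -m jog '[[[-1,0.0004,0,0,0],[-1,0.0008,0,0,0],[-1,0.0012,0,0,0],[-1,0.0016,0,0,0],[-1,0.002,0,0,0]]]'|grep -E "pos|contact"; done
```

```text
tool_pos: [0.6278, 0.0269, 0.1197]
contact_force: [3.1, -8.1, -2.4]
tool_pos: [0.6284, 0.0308, 0.1197]
contact_force: [3.6, -2.7, -2.0]
```

```bash
python3 -m jog '[[[-1,0.0004,0,0,0],[-1,0.0008,0,0,0],[-1,0.0012,0,0,0],[-1,0.0016,0,0,0]]]'|grep -E "pos|contact"
```

```text
tool_pos: [0.6285, 0.0315, 0.1197]
contact_force: [3.1, -6.7, -1.7]
```

```bash
python3 -m jog '[[[-1,0.0004,0,0,0],[-1,0.0008,0,0,0],[-1,0.0012,0,0,0]]]'|grep -E "pos|contact"
```

```text
tool_pos: [0.6287, 0.0326, 0.1197]
contact_force: [3.5, -6.8, -2.4]
```

```bash
python3 e.py
python3 - <<'E'
from h import *
b=cv2.cvtColor(robot.read_camera("scene"),4);
a=cv2.resize(b[130:260,240:370],(600,600),interpolation=2)
cv2.imwrite("pics/sc2.png",a)
E
```

```text
end row 42 clip row 306
```

View pics/sc2.png

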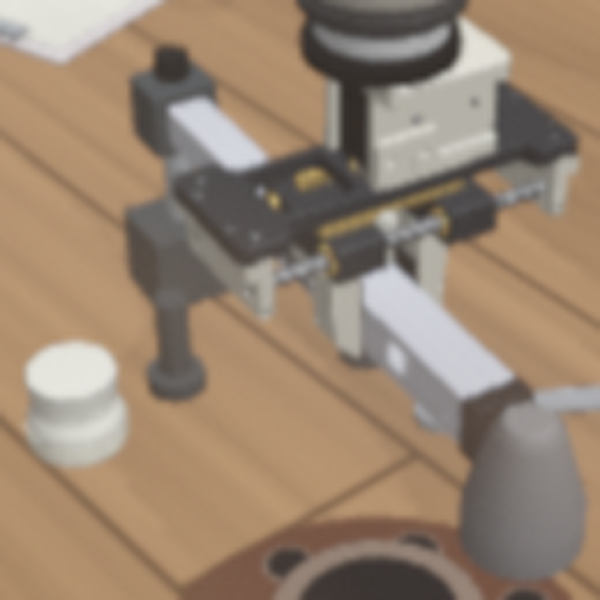

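The gripper hides the clip holes, so I'll keep feeling forward in fine steps.

```bash
python3 -m jog '[[[-1,0.0003,0,0,0],[-1,0.0006,0,0,0],[-1,0.0009,0,0,0]]]'|grep -E "pos|contact"
```

```text
tool_pos: [0.6288, 0.0334, 0.1197]
contact_force: [3.1, -7.4, -2.0]
```

```bash
python3 -m jog '[[[-1,0.0003,0,0,0],[-1,0.0006,0,0,0],[-1,0.0009,0,0,0]]]'|grep -E "pos|contact"
```

```text
tool_pos: [0.6288, 0.0336, 0.1197]
contact_force: [1.5, -11.9, -2.0]
```

Dip at about 41 mm, then a hard stop at about 44 mm. I'll relax the push, open gently, and check.

```bash
python3 -m jog '[[[-1,-0.0004,0,0,0],[-1,-0.0008,0,0,0],[-1,-0.0012,0,0,0],[-1,-0.0016,0,0,0],[-1,-0.0018,0,0,0]]]'|grep -E "pos|contact"
python3 -m jog '[[[0.2,0,0,0,0],[0.2,0,0,0,0],[0.2,0,0,0,0],[0.2,0,0,0,0],[0.2,0,0,0,0]]]'|grep -E "pos|contact|open"
python3 -m jog '[[[1,0,0,0,0],[1,0,0,0,0],[1,0,0,0,0],[1,0,0,0,0],[1,0,0,0,0]]]'|grep -E "pos|contact|open"
python3 -m jog '[[[1,0,0,-0.02,0],[1,0,0,-0.05,0],[1,0,0,-0.08,0],[1,0,0,-0.11,0],[1,0,0,-0.14,0]]]'|grep -E "pos|contact|open"
python3 -m jog '[[[1,0.03,0,-0.02,0],[1,0.06,0,-0.04,0],[1,0.06,0,-0.04,0]]]'|grep -E "pos|contact|open"
python3 - <<'E'
from h import *
b=cv2.cvtColor(robot.read_camera("scene"),4);d=cv2.cvtColor(robot.read_camera("side"),4)
a=np.hstack([cv2.resize(b[130:260,250:350],(400,520),interpolation=2),cv2.resize(d[140:270,290:390],(400,520),interpolation=2)])
cv2.imwrite("pics/sc3.png",a)
E
```

```text
tool_pos: [0.6288, 0.0336, 0.1197]
contact_force: [5.0, -2.3, -2.5]
tool_pos: [0.6286, 0.0342, 0.1198]
contact_force: [0.3, 0.1, 0.3]
opening: 0.0544
tool_pos: [0.6288, 0.0339, 0.1197]
contact_force: [-0.3, 0.2, -0.4]
opening: 0.0837
tool_pos: [0.6286, 0.0339, 0.2612]
contact_force: [0.6, 0.0, -0.2]
opening: 0.092
tool_pos: [0.6394, 0.0979, 0.3047]
contact_force: [0.2, 0.5, 0.9]
opening: 0.0918
```

View pics/sc3.png

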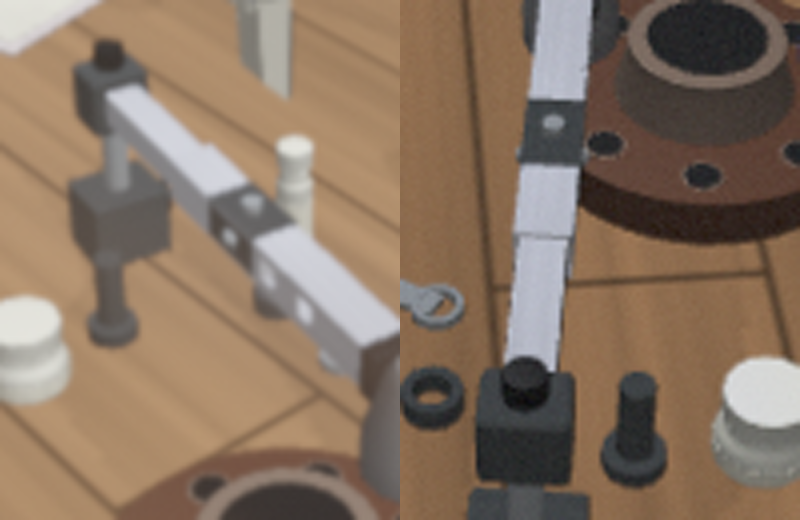

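```bash
python3 -m jog '[[[1,-0.04,0,0,0],[1,-0.075,0,0,0],[1,-0.11,0,0,0],[1,-0.11,0,0.06,0],[1,-0.11,0,0.06,0]]]'|grep -E "pos|contact"
python3 - <<'E'
from h import *
s=robot.observe();im=cv2.cvtColor(robot.read_camera("wrist"),4)
cv2.imwrite("pics/w3.png",cv2.resize(im[40:260,240:400],None,fx=2.7,fy=2.7,interpolation=2))
g=np.array([.6216,-.0105,.13]);print(proj("wrist",[g+[-.0198,.003,0],g+[.0198,-.003,0],g],s))
E
```

```text
tool_pos: [0.6192, -0.0189, 0.2358]
contact_force: [-0.5, 1.7, -2.4]
[[296.75208077 190.04079417]
 [342.82540251 189.74824638]
 [319.77901219 189.8912414 ]]
```

View pics/w3.png

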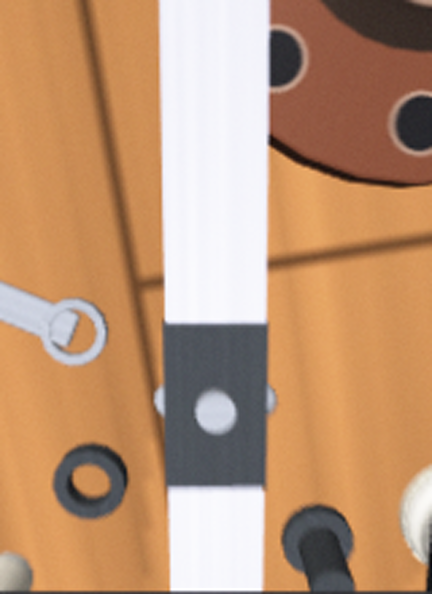

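Both domes stand out of the clip at (156,400) and (274,400) in the crop, level with the clip's middle. The bystanders in view look undisturbed.

```bash
python3 -m jog '[[[1,0,0,0,0],[1,0,0,0,0],[1,0,0,0,0]]]'|grep contact; python3 -c "from cell import robot;print(robot.hand_in())"
```

```text
contact_force: [1.0, -0.5, 1.1]
the job is handed in; nothing more can be done
None
```

I slid the outer tube out about 44 mm to its stop and let go; the wrist camera shows both buttons snapped out in the clip's holes. The job is handed in, but no verdict came back.

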